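# Grease the ball vise: snap the coupler onto its tilted nipple and hold

### The arm

A 7-joint arm with a two-finger parallel gripper is mounted at the origin on the work surface. World frame = base frame: x ahead of the robot, y to its left, z up, the work surface at z = 0. Lengths are in m, angles in rad, forces in N, time in s.
With the tool pointing down it reaches from about 0.35 to 0.775 m from the base axis. Payload 3.1 kg.
Tool frame: the origin (TCP) lies between the finger pads; the fingertips stand 8 mm ahead of it and the grasp point (between the pads) lies 11 mm behind it (ctrl.tip_extent is the distance from the TCP to the fingertips, in m); z points along the fingers, y is the direction in which the jaws open and shut (so a half turn about z gives the same grasp; the last joint's range is limited). The gripper opens to 85 mm and grips with 20 to 120 N. Pads are 22 mm wide; open, the fingers measure 114 mm over their backs; the gripper's body (76 mm by 85 mm) begins 54 mm behind the grasp point. The pads swing forward as they close: fully open they stand 13 mm farther back than shut.
Start: joints at [1.1, 0.311, 0.014, 1.512, -0.004, 1.319, -0.027], TCP at [0.229, -0.5, 0.239] pointing down, gripper open.
Joint ranges: [-2.7, 2.7], [-0.3, 1.91], [-1.27, 1.3], [0.12, 2.57], [-1.44, 4.58], [0.2, 2.03], [-3.05, 3.05]. Speed limits (rad/s): [2.79, 2.79, 3.14, 3.14, 3.14, 3.14, 3.14].

### API

Orientations are given as a unit quaternion [x, y, z, w].
In Python, from rig import ctrl gives the robot as it stands. Calls block until the motion is done:
- ctrl.goto(position, orientation): joint-space move of the TCP to a pose.
- ctrl.servo_line(position, rot=None, max_speed=0.15): straight line of the TCP; rot=None keeps the orientation; max_speed is the mean speed in m/s.
- ctrl.move_j(angles): joint-space move.
- ctrl.gripper_to(opening, grip_force=None): finger opening in m; grip_force is the grip in N (None keeps the last); returns when the fingers have stopped.
- ctrl.pause(seconds).
- ctrl.ik(position, orientation): joint angles nearest the present ones, or None.
- ctrl.state(): the state.
- ctrl.camera(name): name is "side" or "top"; returns (picture, depth): 400x640x3 uint8, blue, green, red; 400x640 float32, m along the optical axis (not along the pixel's ray), 0 where there is no reading.
- ctrl.get_calibration(name): a dict with "intrinsics" (3x3 intrinsics, pixels), "R" (3x3) and "t" (3): a world point X has camera coordinates R X + t. Camera axes: x right, y down, z forward; pixel columns grow to the right and rows downward; lengths in m; the calibration is good to about 2 mm. A picture is of the moment at which its call begins. get_calibration takes no time and is no camera call.
A pose or a line that the arm cannot do raises ctrl.MotionError and nothing moves.
- ctrl.close_job(): hands the job in, once; it reports no verdict.
The state is a dict: "time_s": time; "q": joint angles; "joint_velocities": joint speeds; "joint_torque": joint torques, N m; "eef_pos": TCP position; "ee_rot": TCP orientation; "ft_force": force on the tool from outside, world axes, zero at the start; "moment": the same for the moment, N m; "gripper_width": finger opening in m.
Only numpy, scipy, OpenCV 4.12 (cv2) and the standard library are available. Lean on these libraries where they do the work, as an engineer would, in place of code of your own. Each camera call takes 0.05 s, during which the arm holds its last target. There are 200 camera calls.

### The job

Take the large grease coupler out of the tray of fittings and press it, mouth down and square to the tilted face, onto the grease nipple of the ball vise until it snaps on, then push on against the nipple's spring until its mouth is fully home on the nipple's collar. Leave the other fittings and the things on the bench where they stand. Do not let go: the program finishes while the gripper is holding the coupler pressed fully home.

Things in the scene. Friction and masses are not known exactly. Their poses are not given: they have to be found in the camera images.
- coupler: The large grease coupler, plain steel, about 0.18 kg, standing upright in the tray, 88 mm tall. Origin: centre of its open mouth (underside); z runs up its axis. From the mouth up: sleeve 30 mm in diameter (0 to 40 mm), wide collar 40 mm in diameter (40 to 45 mm), knurled round grip 24 mm in diameter (45 to 80 mm; hold it here), thin stub 10 mm in diameter on top.
- coupler_bore (a point): On the coupler's axis, at the flat ceiling of its bore, 36 mm above its mouth. The bore is open below: 23 mm wide at the mouth, narrowing to a throat of 16.5 mm from 5 to 9 mm above the mouth, then bevelled out to 23 mm up to the ceiling.
- nipple: The brass grease nipple fixed on the flat steel face of the ball vise. Origin: on its axis, at that face, about 0.09 m above the bench; z points out along its axis, which leans 25 degrees from vertical, roughly towards the robot (give or take 37 degrees). Stem 14 mm in diameter up to 34 mm from the face, narrowing to 8 mm at 40 mm. It is greased and slippery.
- nipple_seat (a point): Centre of the top of the nipple's own collar (36 mm in diameter), on its axis, 6 mm from the vise's face; same axes as the nipple. The coupler's mouth rests here when fully home.
- nipple_balls (a point): On the nipple's axis, 24.5 mm from the face, amid three spring balls that stand out 3.5 mm from the stem. The coupler's throat must be pushed past them, which takes about 7 N (mouth about 22 mm from the face); they snap out above it and draw the coupler on when the mouth is about 16 mm from the face (10 mm short of home).
- plunger (a joint): Thin spring plunger, 6 mm in diameter, at the nipple's end, sticking out to 50 mm from the face. 0 standing out; grows in m as the ceiling of the coupler's bore pushes it in, 0.008 with the coupler fully home, 0.009 at most. It pushes back with about 3 N at first and 11 N when home. Let go, a snapped-on coupler is left about 6 mm short of home, where this reads about 0.002.
- vise: The engraver's ball vise, fixed to the bench: black rubber ring 160 mm in diameter and 42 mm high, in it a tilted steel ball 112 mm in diameter with an 88 mm flat face that carries the nipple and, 34 mm either side of it along its y, two jaw bars 10 mm high. Origin: centre of the ring's underside. It stands on one side of the bench, the tray on the other; either may be on the left.
- tray: Dark steel tray fixed to the bench, 165 x 245 mm (along its x and y) and 30 mm high, walls and floor 5 mm thick, origin centre of its underside. Six fittings stand upright in it in two rows of three, about 72 mm apart, in any order.
- small_coupler: A coupler of the same shape as the large one but too small: 63 mm tall, collar 29 mm in diameter. Stands in the tray; leave it. Origin centre of its underside.
- collet: Plain round steel collet, 22 mm in diameter flaring to 28 mm at the top, 60 mm tall, in the tray; leave it. Origin centre of its underside.
- plug: Mushroom-shaped steel plug, 24 mm shank under a 36 mm flat head, 40 mm tall, in the tray; leave it. Origin centre of its underside.
- flange: Steel stud 20 mm in diameter rising from a 40 mm disc at its foot, 50 mm tall, in the tray; leave it. Origin centre of its underside.
- die: Square steel block 30 x 30 x 45 mm, in the tray; leave it. Origin centre of its underside.
- oil: Amber bottle 40 mm in diameter, 105 mm tall, on the bench beyond the work; leave it. Origin centre of its underside.
- jar: Clear jar 54 mm in diameter, 60 mm tall, on the bench beyond the work; leave it. Origin centre of its underside.
- brush: Bench brush 160 mm long lying on the bench beyond the work; leave it. Origin on its underside.
There are look-alikes about, which are no part of the job. Leave any purple or yellow look-alike of the coupler alone.

How it is judged:
By the outcome, as a careful person would: the job done as asked, in the order asked, and still so for the second after the job is handed in, while the arm keeps its last pose, push and grip.
It also fails if it takes over 42 s, if anything falls off the work surface, if the arm or the gripper's body presses on something with over 40 N, if the wrist force passes 120 N, or if a joint passes its speed limit or range.

## Working session

There is one attempt and no reset: what is moved stays moved. The work goes in short steps, each a Python script; the robot and the scene stay as the last script left them, time stands still between calls to the robot, and variables do not carry over. Pictures are saved under pics/ and viewed, about 8 in all and at most 12, crops included, and the job is handed in when it is done.

```bash
ls; mkdir -p pics; cat > h.py <<'E'
import numpy as np, cv2
from rig import ctrl
from scipy.spatial.transform import Rotation as Rn
def cal(n):
    c=ctrl.get_calibration(n); return np.array(c["intrinsics"]),np.array(c["R"]),np.array(c["t"]).ravel()
def cloud(n,depth):
    K,R,t=cal(n); v,u=np.mgrid[:depth.shape[0],:depth.shape[1]]
    P=np.stack([(u-K[0,2])/K[0,0]*depth,(v-K[1,2])/K[1,1]*depth,depth],-1)
    return (P-t)@R
def proj(n,X):
    K,R,t=cal(n); p=(np.atleast_2d(X)@R.T+t)@K.T; return p[:,:2]/p[:,2:]
def ray(n,u,v):
    K,R,t=cal(n); d=R.T@np.linalg.solve(K,[u,v,1]); return -R.T@t,d/np.linalg.norm(d)
def onplane(n,u,v,z):
    c,d=ray(n,u,v); return c+d*(z-c[2])/d[2]
E
python3 - <<'E'
from h import *
for n in("top","side"):
    im,d=ctrl.camera(n); cv2.imwrite(f"pics/{n}0.png",im); np.save(f"{n}0.npy",d)
    K,R,t=cal(n); print(n,K.round(1).tolist(),(-R.T@t).round(3),R.round(2).tolist(),d.min(),d.max())
s=ctrl.state(); print({k:np.round(v,3).tolist() for k,v in s.items()},ctrl.tip_extent)
E
```

```text
pics
top [[431.3, 0.0, 319.1], [0.0, 431.3, 200.2], [0.0, 0.0, 1.0]] [0.343 0.051 1.168] [[0.05, -1.0, -0.0], [-0.97, -0.05, -0.23], [0.23, 0.02, -0.97]] 0.0 2.2491262
side [[361.7, 0.0, 321.4], [0.0, 361.7, 206.4], [0.0, 0.0, 1.0]] [0.083 0.558 0.545] [[-0.69, -0.72, 0.01], [-0.39, 0.37, -0.84], [0.61, -0.59, -0.54]] 0.0 3.7114458
{'time_s': 0.1, 'q': [1.1, 0.312, 0.014, 1.513, -0.004, 1.319, -0.027], 'joint_velocities': [-0.002, 0.0, -0.0, -0.002, -0.0, 0.001, -0.001], 'joint_torque': [0.001, -38.086, 0.147, -23.125, 0.012, 0.008, -0.0], 'eef_pos': [0.228, -0.5, 0.238], 'ee_rot': [0.977, 0.213, -0.0, -0.001], 'ft_force': [0.627, -0.641, 0.951], 'moment': [0.042, 0.017, -0.011], 'gripper_width': 0.085} 0.008
```

View pics/top0.png

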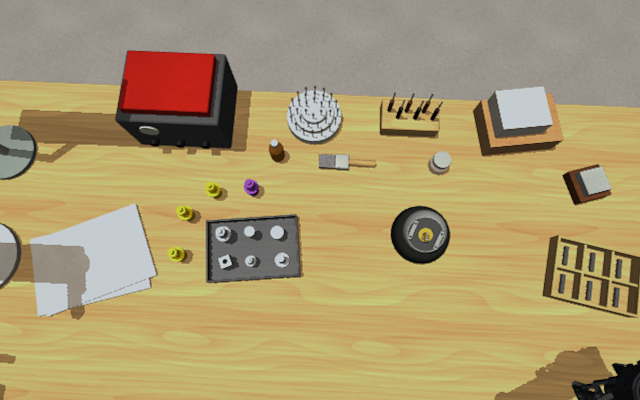

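View pics/side0.png

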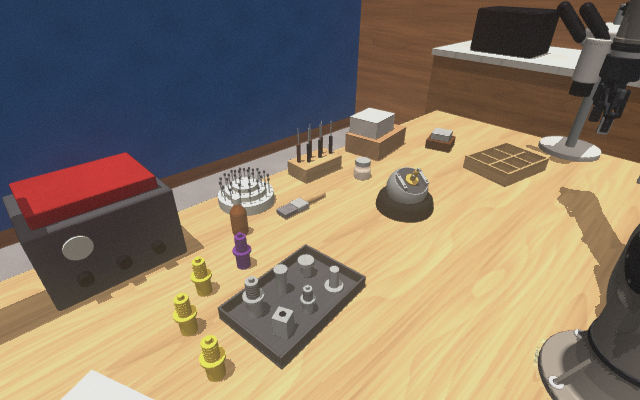

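The tray is on the left and the vise on the right. The large coupler looks to be the rear-left fitting, at top (222,234) and side (253,293). The small coupler is at top (251,261). Next I'll measure both from depth.

```bash
python3 - <<'E'
from h import *
for n,(cu,cv_),(vu,vv) in(("top",(222,234),(427,235)),("side",(253,293),(410,185))):
    im=cv2.imread(f"pics/{n}0.png"); d=np.load(f"{n}0.npy"); P=cloud(n,d); hsv=cv2.cvtColor(im,cv2.COLOR_BGR2HSV)
    # coupler by height slices
    w=P[cv_-28:cv_+28,cu-24:cu+24].reshape(-1,3)
    for lo,hi in((.02,.042),(.044,.051),(.053,.083),(.086,.099)):
        q=w[(w[:,2]>lo)&(w[:,2]<hi)]
        if len(q): print(n,"coupler",lo,len(q),q.min(0).round(4),q.max(0).round(4),np.median(q,0).round(4))
    s=np.s_[vv-32:vv+32,vu-36:vu+36]
    h=hsv[s]; q=P[s]
    m=(h[...,0]>15)&(h[...,0]<32)&(h[...,1]>110)&(h[...,2]>60)&(q[...,2]>.08)
    b=q[m]; vv_,uu=np.nonzero(m); print(n,"brass",m.sum(),b.mean(0).round(4),b.min(0).round(4),b.max(0).round(4), (uu.mean()+vu-36,vv_.mean()+vv-32))
    top=b[np.argsort(b[:,2])[-5:]]; print(top.round(4))
    np.save(f"vise_{n}.npy",q.reshape(-1,3)[~m.ravel()]); np.save(f"brass_{n}.npy",b)
    c=np.hstack([cv2.resize(im[vv-32:vv+32,vu-36:vu+36],None,fx=5.5,fy=5.5,interpolation=2),cv2.resize(im[cv_-32:cv_+32,cu-36:cu+36],None,fx=5.5,fy=5.5,interpolation=2)])
    globals()[n]=c
cv2.imwrite("pics/c1.png",cv2.resize(np.vstack([top,side]) if top.ndim==3 else side,(790,590)))
A=np.vstack([np.load(f"vise_{n}.npy") for n in("top",)])
# face plane: RANSAC with tilt prior 25deg
rng=np.random.default_rng(0)
for n in("top","side"):
    A=np.load(f"vise_{n}.npy"); A=A[(A[:,2]>.06)&(A[:,2]<.14)]; best=(0,)
    for _ in range(4000):
        p=A[rng.choice(len(A),3,False)]; k=np.cross(p[1]-p[0],p[2]-p[0]); L=np.linalg.norm(k)
        if L<1e-5: continue
        k/=L; k*=np.sign(k[2])
        if abs(np.degrees(np.arccos(k[2]))-25)>4: continue
        i=abs((A-p[0])@k)<.002
        if i.sum()>best[0]: best=(i.sum(),i)
    q=A[best[1]]; c=q.mean(0); k=np.linalg.svd(q-c)[2][2]; k*=np.sign(k[2])
    print(n,"plane",len(q),len(A),c.round(4),k.round(4),"tilt",np.degrees(np.arccos(k[2])),"az",np.degrees(np.arctan2(k[1],k[0])), "brass h",np.sort((np.load(f"brass_{n}.npy")-c)@k)[[0,-5,-1]].round(4))
E
```

```text
top coupler 0.02 228 [0.4369 0.2666 0.0201] [0.5569 0.3703 0.0409] [0.5249 0.3573 0.0295]
top coupler 0.044 92 [0.4374 0.2898 0.0444] [0.5271 0.3318 0.051 ] [0.4894 0.3068 0.0493]
top coupler 0.053 67 [0.4402 0.256  0.0531] [0.5256 0.3341 0.0828] [0.5025 0.3059 0.0638]
top coupler 0.086 35 [0.4964 0.3052 0.086 ] [0.5198 0.3264 0.0969] [0.5068 0.3176 0.089 ]
top brass 154 [ 0.5129 -0.1827  0.1715] [ 0.3434 -0.2176  0.0823] [0.5407 0.0513 1.1679] (np.float64(426.53246753246754), np.float64(233.66233766233768))
[[0.3434 0.0513 1.1679]
 [0.3434 0.0513 1.1679]
 [0.3434 0.0513 1.1679]
 [0.3434 0.0513 1.1679]
 [0.3434 0.0513 1.1679]]
side coupler 0.02 324 [0.4934 0.2348 0.02  ] [0.5614 0.3718 0.0407] [0.5448 0.3255 0.0279]
side coupler 0.044 217 [0.4356 0.2586 0.0444] [0.5289 0.3398 0.051 ] [0.4977 0.3251 0.0493]
side coupler 0.053 207 [0.4948 0.2483 0.053 ] [0.5306 0.3328 0.0827] [0.5003 0.3236 0.0653]
side coupler 0.086 35 [0.4959 0.313  0.086 ] [0.5144 0.33   0.0937] [0.5071 0.3204 0.0915]
side brass 120 [ 0.5208 -0.1923  0.1002] [ 0.5073 -0.2142  0.0877] [ 0.539  -0.1797  0.1271] (np.float64(411.81666666666666), np.float64(178.35))
[[ 0.5114 -0.1867  0.1243]
 [ 0.5089 -0.1873  0.1251]
 [ 0.5114 -0.1909  0.1257]
 [ 0.5128 -0.1885  0.126 ]
 [ 0.5149 -0.1914  0.1271]]
top plane 527 1344 [ 0.5282 -0.2017  0.0934] [-0.3845  0.1552  0.91  ] tilt 24.496228686562738 az 158.0243092058265 brass h [-0.0029  1.0881  1.0881]
side plane 386 941 [ 0.5236 -0.1928  0.0886] [-0.3952  0.1626  0.9041] tilt 25.300976186948326 az 157.64208005597914 brass h [0.0021 0.0381 0.0396]
```

View pics/c1.png

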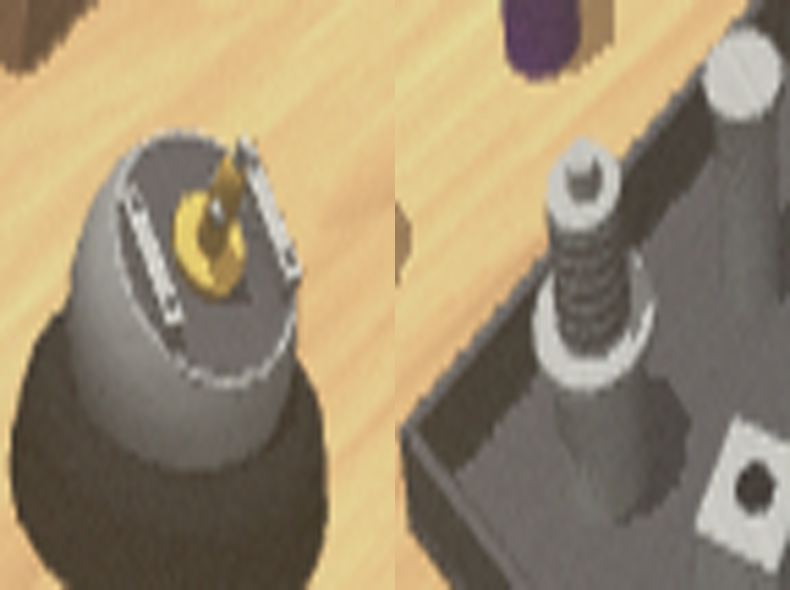

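The crop from the side view shows the nipple on the grey face between two jaw bars. Its brass collar is near crop (212,245) and its stem tip near (235,165). The large coupler, with knurled grip, collar and stub, has its grip top at crop (583,186). The face normals from the two views agree: tilt about 25°, azimuth about 158°. Next I'll refine the nipple position and check reach.

```bash
python3 - <<'E'
from h import *
az=np.radians(157.8); ti=np.radians(25); a=np.array([np.sin(ti)*np.cos(az),np.sin(ti)*np.sin(az),np.cos(ti)])
e1=np.cross([0,0,1],a); e1/=np.linalg.norm(e1); e2=np.cross(a,e1)
F={"top":[.5282,-.2017,.0934],"side":[.5236,-.1928,.0886]}
for n in F:
    b=np.load(f"brass_{n}.npy"); b=b[b[:,2]<.2]; c=np.array(F[n]); q=np.c_[(b)@e1,(b)@e2,(b-c)@a]
    k=q[(q[:,2]>.003)&(q[:,2]<.0085)]; (u,v),r=cv2.minEnclosingCircle(k[:,:2].astype(np.float32))
    s=q[q[:,2]>.012]
    O=u*e1+v*e2+(c@a)*a
    print(n,"collar",len(k),"r",round(r,4),"origin",O.round(4),"stem n",len(s),"mean off",(s[:,:2].mean(0)-[u,v]).round(4) if len(s) else 0,"hmax",q[:,2].max().round(4))
    im=cv2.imread(f"pics/{n}0.png"); 
    print(" coupler grip-top px",proj(n,[.507,.319,.085]).round(1), "nip tip", proj(n,O+.04*a).round(1))
print("side ray grip top",onplane("side",251.2,281.2,.085).round(4))
def down(yaw,ax):  # tool z=-ax, y(jaws) from yaw
    z=-ax; y=np.array([-np.sin(yaw),np.cos(yaw),0]); y-=y@z*z; y/=np.linalg.norm(y); return Rn.from_matrix(np.c_[np.cross(y,z),y,z]).as_quat()
O=np.array([.53,-.197,.09])
for yaw in np.radians([-180,-150,-120,-90,-60,-30,0,30,60,90,120,150]):
    g=ctrl.ik([.507,.319,.061],down(yaw,np.array([0,0,1]))); m=[ctrl.ik(O+h*a,down(yaw+d,a)) for d in (0,) for h in(.062,.14)]
    print(np.degrees(yaw).round(),None if g is None else np.round(g,2),[None if x is None else np.round(x,2).tolist() for x in m])
im=cv2.imread("pics/top0.png"); t=im[195:285,375:475]; u=im[205:295,195:295]
cv2.imwrite("pics/c2.png",cv2.resize(np.hstack([t,u]),None,fx=4,fy=4,interpolation=2))
E
```

```text
top collar 86 r 0.0177 origin [ 0.5267 -0.2019  0.0928] stem n 25 mean off [-0.0003  0.0014] hmax 0.044
 coupler grip-top px [[219.  232.1]] nip tip [[426.2 237.8]]
side collar 78 r 0.0185 origin [ 0.526  -0.1975  0.0905] stem n 33 mean off [-0.002  -0.0021] hmax 0.0397
 coupler grip-top px [[251.9 281. ]] nip tip [[416.4 170.8]]
side ray grip top [0.5073 0.3202 0.085 ]
-180.0 [-0.11  0.68 -0.72  1.58  0.49  1.07 -2.54] [[0.61, 0.13, -0.34, 2.09, 0.18, 0.5, -1.46], [0.76, -0.03, -0.46, 2.05, 0.03, 0.68, -1.32]]
-150.0 [-0.11  0.68 -0.72  1.58  0.49  1.07 -2.01] [[0.66, 0.13, -0.4, 2.09, 0.2, 0.5, -0.97], [0.79, -0.03, -0.48, 2.05, 0.03, 0.68, -0.81]]
-120.0 [ 0.01  0.77 -0.95  1.58  0.67  1.15 -1.61] [[0.7, 0.14, -0.44, 2.09, 0.21, 0.51, -0.42], [0.77, -0.03, -0.47, 2.05, 0.03, 0.68, -0.26]]
-90.0 [ 0.02  0.78 -0.97  1.58  0.68  1.16 -1.1 ] [[0.72, 0.14, -0.46, 2.09, 0.22, 0.51, 0.15], [0.73, -0.03, -0.43, 2.05, 0.04, 0.68, 0.31]]
-60.0 [ 0.02  0.78 -0.97  1.58  0.69  1.16 -0.58] [[0.72, 0.14, -0.46, 2.09, 0.22, 0.51, 0.68], [0.68, -0.03, -0.38, 2.05, 0.04, 0.68, 0.85]]
-30.0 [ 0.02 
[... 276 characters left out ...]
0.07  0.84 -1.08  1.57  0.78  1.21  0.93] [[1.24, 0.25, -1.06, 2.07, 0.53, 0.57, 1.89], [-0.84, -0.16, 1.04, 2.09, 0.32, 0.72, 2.07]]
60.0 [ 0.07  0.84 -1.08  1.57  0.78  1.21  1.46] [[1.24, 0.25, -1.06, 2.07, 0.53, 0.57, 2.45], [-0.84, -0.16, 1.04, 2.09, 0.32, 0.72, 2.63]]
90.0 [ 0.07  0.84 -1.08  1.57  0.78  1.21  1.98] [[0.48, 0.12, -0.19, 2.09, 0.13, 0.5, -2.92], [0.66, -0.03, -0.36, 2.05, 0.04, 0.68, -2.83]]
120.0 [ 0.07  0.84 -1.08  1.57  0.78  1.21  2.5 ] [[0.49, 0.12, -0.21, 2.09, 0.14, 0.5, -2.39], [0.68, -0.03, -0.38, 2.05, 0.04, 0.68, -2.3]]
150.0 [-1.09  0.66  0.75  1.62 -0.5   1.06 -2.28] [[0.58, 0.13, -0.31, 2.09, 0.17, 0.5, -1.93], [0.72, -0.03, -0.41, 2.05, 0.04, 0.68, -1.8]]
```

View pics/c2.png

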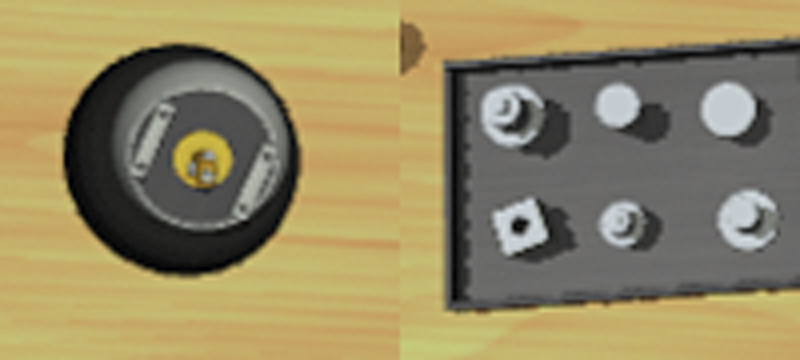

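The top view puts the grip top at about (221,232). The two cameras differ by about 4–5 mm in y, so I'll use the mean, put the jaws along y to centre it, and mate using relative measurements. Now to grasp.

```bash
cat >> h.py <<'E'
def down(yaw,ax):
    z=-np.asarray(ax,float); y=np.array([-np.sin(yaw),np.cos(yaw),0]); y=y-y@z*z; y/=np.linalg.norm(y); return Rn.from_matrix(np.c_[np.cross(y,z),y,z]).as_quat()
def st(m=""):
    s=ctrl.state(); print(m,round(s["time_s"],2),"tcp",np.round(s["eef_pos"],4),"F",np.round(s["ft_force"],1),"w",round(float(s["gripper_width"]),4),"q",np.round(s["q"],2)); return s
E
python3 - <<'E'
from h import *
print("top ray",onplane("top",221.2,232,.085).round(4))
V=[0,0,1]; q=down(0,V)
ctrl.gripper_to(.055,30)
ctrl.move_j([-.56,.311,.014,1.512,0,1.319,1.0]); st("turn")
ctrl.goto([.507,.317,.15],q); st("hover")
for n in("top","side"):
    im,d=ctrl.camera(n); cv2.imwrite(f"pics/{n}1.png",im); np.save(f"{n}1.npy",d)
a=cv2.imread("pics/top1.png")[190:290,170:290]; b=cv2.imread("pics/side1.png")[200:330,190:320]
cv2.imwrite("pics/c3.png",np.hstack([cv2.resize(a,(480,400),interpolation=2),cv2.resize(b,(320,400) if 0 else (400,400),interpolation=2)])[:, :800])
print(proj("top",[[.507,.317,.142]]),proj("side",[[.507,.317,.142]]))
E
```

```text
top ray [0.5075 0.3134 0.085 ]
turn 3.36 tcp [0.4792 0.2698 0.2391] F [-0.   0.6  0.1] w 0.0547 q [-0.56  0.31  0.02  1.51  0.    1.32  1.  ]
hover 3.86 tcp [0.5071 0.3161 0.1499] F [-0.1 -0.9  0.4] w 0.055 q [-0.59  0.47  0.    1.51  0.    1.17  0.98]
[[214.3777804  228.29896692]] [[249.64068343 255.88262585]]
```

View pics/c3.png

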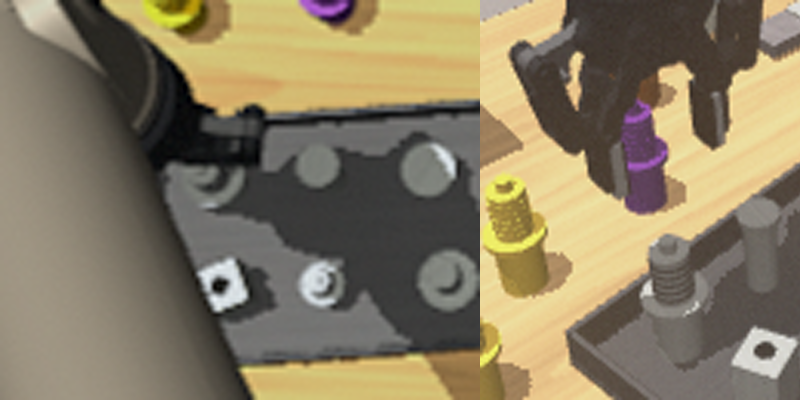

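The hover pictures show the fingertips at side about (229,263) and (265,245). Their midpoint is within about 1.5 px of the prediction, so the side camera agrees with the robot. I'll use y ≈ 0.319, then descend and grip.

```bash
python3 - <<'E'
from h import *
ctrl.servo_line([.507,.319,.061],max_speed=.12); st("down")
w=ctrl.gripper_to(.015,90); st("grip")
ctrl.servo_line([.507,.319,.20],max_speed=.15); st("lift")
for n in("top","side"):
    im,d=ctrl.camera(n); cv2.imwrite(f"pics/{n}2.png",im); np.save(f"{n}2.npy",d)
print(proj("side",[[.507,.319,.144],[.507,.319,.184]]))
cv2.imwrite("pics/c4.png",cv2.resize(cv2.imread("pics/side2.png")[170:320,190:340],(600,600),interpolation=2))
E
```

```text
down 4.85 tcp [0.5078 0.3194 0.062 ] F [-0.6 -0.1  0.8] w 0.055 q [-0.59  0.56 -0.    1.6   0.    0.98  0.98]
grip 5.25 tcp [0.5078 0.3193 0.0622] F [-0.4 -0.4  4.5] w 0.022 q [-0.59  0.56 -0.    1.6   0.    0.98  0.98]
lift 6.33 tcp [0.5061 0.3185 0.1984] F [-1.4  0.4 -1.5] w 0.0218 q [-0.59  0.44  0.    1.44 -0.    1.27  0.98]
[[248.5344632  255.50336009]
 [246.0829074  236.67744735]]
```

View pics/c4.png

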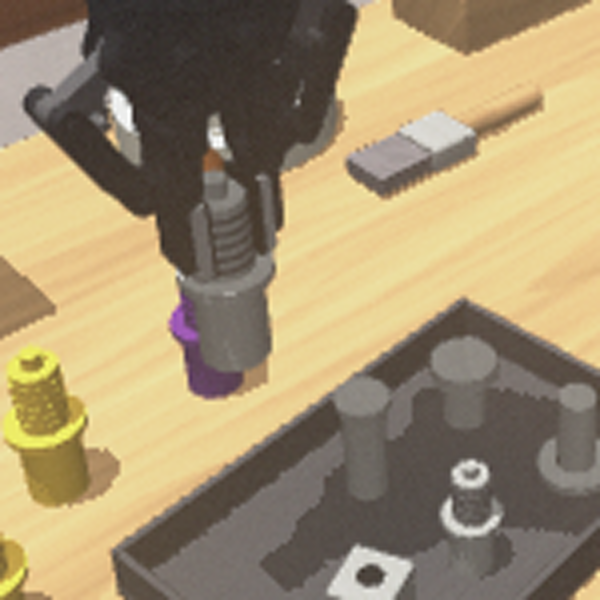

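The coupler is held straight. Its mouth centre is at side about (249,257) against a prediction of (248.5,256), so it sits coaxial within about 1 mm. Next, carry it to a hover along the nipple's axis.

```bash
cat >> h.py <<'E'
az=np.radians(157.8); ti=np.radians(25); a=np.array([np.sin(ti)*np.cos(az),np.sin(ti)*np.sin(az),np.cos(ti)])
O=np.array([.5263,-.1974,.0905]); M=.057
QM=down(0,a)
E
python3 - <<'E'
from h import *
ctrl.goto(O+a*(.13+M),QM); st("above")
ctrl.servo_line(O+a*(.068+M),max_speed=.12); ctrl.pause(.3); s=st("hover")
print("err",(np.array(s["eef_pos"])-(O+a*(.068+M))).round(4))
for n in("top","side"):
    im,d=ctrl.camera(n); cv2.imwrite(f"pics/{n}3.png",im); np.save(f"{n}3.npy",d)
    print(n,proj(n,np.array([O+a*h for h in(0,.006,.05,.068,.108)])).round(1).tolist())
a1=cv2.imread("pics/top3.png")[180:280,377:477]; b=cv2.imread("pics/side3.png")[110:210,360:460]
cv2.imwrite("pics/c5.png",cv2.resize(np.hstack([a1,b]),(800,400),interpolation=2))
E
```

```text
above 8.22 tcp [ 0.4541 -0.1663  0.2602] F [ 0.9  0.1 -2.9] w 0.0217 q [-0.25 -0.17  0.47  2.05  0.2   0.82  1.67]
hover 9.18 tcp [ 0.4777 -0.1774  0.2045] F [ 0.1 -0.3 -2.2] w 0.022 q [-0.25 -0.05  0.53  2.1   0.11  0.65  1.75]
err [0.0003 0.     0.0007]
top [[423.3, 234.1], [423.4, 234.7], [424.4, 239.0], [424.8, 240.9], [425.7, 245.4]]
side [[410.6, 180.3], [411.5, 178.9], [417.8, 168.2], [420.6, 163.6], [427.0, 152.8]]
```

View pics/c5.png

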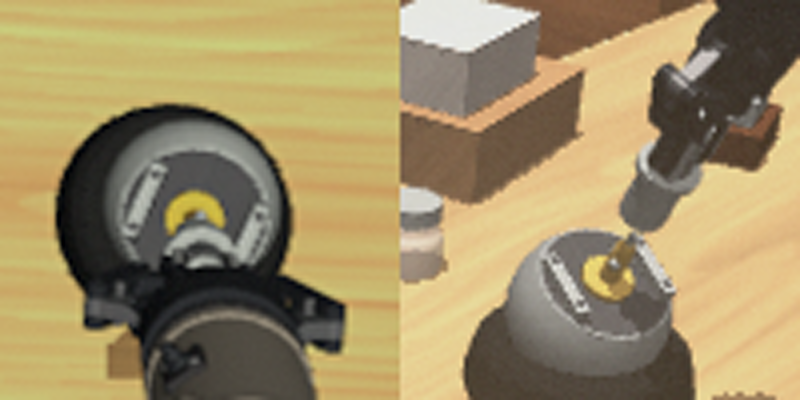

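Side view: nipple collar at (412,179), tip (418,169), coupler mouth (421.5,164), coupler collar (427,153), all within 1 px of a common axis. The top view shows both offset the same way, by about (+2,-2) px, which is camera bias. I'll make one numeric cross-check from depth.

```bash
python3 - <<'E'
from h import *
from scipy.optimize import least_squares
e1=np.cross([0,0,1],a); e1/=np.linalg.norm(e1); e2=np.cross(a,e1)
print("e1",e1.round(2),"e2",e2.round(2))
for n in("top","side"):
    im=cv2.imread(f"pics/{n}3.png"); d=np.load(f"{n}3.npy"); P=cloud(n,d); hsv=cv2.cvtColor(im,cv2.COLOR_BGR2HSV)
    L=(P-O)@np.c_[e1,e2,a]; r=np.hypot(L[...,0],L[...,1]); ok=d>0
    br=ok&(hsv[...,0]>15)&(hsv[...,0]<32)&(hsv[...,1]>110)&(r<.03)
    sel={"brasscollar":(br&(abs(L[...,2]-.006)<.004),.018),"sleeve":(ok&~br&(r<.024)&(L[...,2]>.072)&(L[...,2]<.102),.015),"ccollar":(ok&(r<.027)&(abs(L[...,2]-.112)<.005),.020),"stem":(br&(L[...,2]>.012),.007)}
    for k,(m,R) in sel.items():
        p=L[m]
        if len(p)<8: print(n,k,len(p)); continue
        (u,v),rr=cv2.minEnclosingCircle(p[:,:2].astype(np.float32))
        f=least_squares(lambda c:np.hypot(p[:,0]-c[0],p[:,1]-c[1])-R,[0,0],loss="soft_l1",f_scale=.002)
        print(n,k,len(p),"mec mm",np.round([1e3*u,1e3*v,1e3*rr],1),"surffit mm",(1e3*f.x).round(1))
E
```

```text
e1 [-0.38 -0.93  0.  ] e2 [ 0.84 -0.34  0.42]
top brasscollar 87 mec mm [ 2.9  3.  18.1] surffit mm [ 7.8 -2.4]
top sleeve 18 mec mm [-4.2 11.6 10.6] surffit mm [2.3 3.4]
top ccollar 60 mec mm [-0.6  9.4 18.7] surffit mm [ 3.1 -0.3]
top stem 3
side brasscollar 80 mec mm [-0.1 -0.3 17.8] surffit mm [6.2 4.6]
side sleeve 116 mec mm [-3.  -0.1 15.3] surffit mm [-1.   1.8]
side ccollar 84 mec mm [-1.4  0.1 20.9] surffit mm [-0.5  3.4]
side stem 32 mec mm [-1.8 -1.8  6.5] surffit mm [2.3 0.7]
```

Coupler and nipple agree within about 1–2 mm in both views (relative offset about e1 −0.8, e2 +1). I'll apply a small correction and go down the axis in steps, watching forces.

```bash
cat >> h.py <<'E'
e1=np.cross([0,0,1],a); e1/=np.linalg.norm(e1); e2=np.cross(a,e1); B=np.c_[e1,e2,a]
def go(h,off,v=.05,F0=np.zeros(3),p=.15):
    T=O+B@np.array([off[0],off[1],h+M]); ctrl.servo_line(T,max_speed=v); ctrl.pause(p); s=ctrl.state()
    f=(np.array(s["ft_force"])-F0)@B; e=(np.array(s["eef_pos"])-O)@B-[0,0,M]
    print(round(s["time_s"],2),"cmd h",round(h,4),"act mm",(e*1e3).round(2),"f e1,e2,a",f.round(1),"M",np.round(s["moment"],2),"w",round(float(s["gripper_width"]),4)); return f,e
E
python3 - <<'E'
from h import *
off=[.0008,-.0008]
go(.060,off); F=np.mean([ctrl.state()["ft_force"] if not ctrl.pause(.03) else 0 for _ in range(6)],0); np.save("F0.npy",F); print(F.round(2))
for h in(.052,.044,.038,.033,.029):
    f,e=go(h,off,.05,F,.1)
    if abs(f[2])>12 or np.hypot(*f[:2])>8: break
E
```

```text
9.74 cmd h 0.06 act mm [ 0.79 -0.8  59.94] f e1,e2,a [ 0.2 -1.3 -2.8] M [ 0.25  0.58 -0.02] w 0.0219
[ 0.09 -0.1  -1.97]
10.35 cmd h 0.052 act mm [ 0.85 -0.94 51.84] f e1,e2,a [ 0.1 -0.2 -0.5] M [ 0.27  0.65 -0.01] w 0.0216
10.76 cmd h 0.044 act mm [ 0.85 -0.86 43.91] f e1,e2,a [ 0.8 -1.1 -0.1] M [ 0.29  0.61 -0.04] w 0.0218
11.12 cmd h 0.038 act mm [ 0.87 -0.87 37.91] f e1,e2,a [-0.   0.2 -0.4] M [0.24 0.59 0.04] w 0.0218
11.47 cmd h 0.033 act mm [ 0.83 -0.9  32.91] f e1,e2,a [-1.3  0.4  0.4] M [ 0.23  0.62 -0.01] w 0.0218
11.82 cmd h 0.029 act mm [ 1.23 -0.82 28.92] f e1,e2,a [2.1 0.1 0. ] M [-0.02  0.74 -0.15] w 0.0223
```

Slight e1 contact at the throat, as expected at entry. I'll continue, nudging with the lateral force.

```bash
python3 - <<'E'
from h import *
F=np.load("F0.npy"); off=np.array([.0015,-.0008])
for h in(.029,.027,.025,.023,.0215,.020,.0185,.017,.0155,.014):
    f,e=go(h,off,.05,F,.1)
    if abs(f[2])>20 or np.hypot(*f[:2])>10: break
    if np.hypot(*f[:2])>2: off=off+np.clip(f[:2]*.00025,-.0006,.0006)
print(off)
E
```

```text
12.18 cmd h 0.029 act mm [ 1.34 -0.8  29.05] f e1,e2,a [ 0.7 -0.3 -0. ] M [ 0.15  0.63 -0.06] w 0.0216
12.53 cmd h 0.027 act mm [ 1.52 -0.84 26.93] f e1,e2,a [ 1.1 -0.2 -0.2] M [ 0.05  0.64 -0.05] w 0.022
12.88 cmd h 0.025 act mm [ 1.56 -0.91 24.94] f e1,e2,a [ 0.3 -0.5 -0.1] M [ 0.04  0.74 -0.12] w 0.0218
13.22 cmd h 0.023 act mm [ 1.98 -0.21 23.22] f e1,e2,a [2.  0.6 3.7] M [-0.4   0.75 -0.28] w 0.0219
13.57 cmd h 0.0215 act mm [ 1.97 -0.55 21.56] f e1,e2,a [1.9 0.4 4.1] M [-0.24  0.68 -0.22] w 0.0216
13.93 cmd h 0.02 act mm [ 2.08 -0.48 19.99] f e1,e2,a [3.3 0.  3.2] M [-0.31  0.59 -0.21] w 0.0216
14.28 cmd h 0.0185 act mm [ 2.4  -0.86 18.27] f e1,e2,a [ 1.   0.7 -0.2] M [-0.11  0.5  -0.13] w 0.022
14.62 cmd h 0.017 act mm [ 2.58 -1.   16.71] f e1,e2,a [ 0.5  1.6 -3.7] M [-0.21  0.41 -0.13] w 0.0217
14.97 cmd h 0.0155 act mm [ 2.43 -1.15 14.85] f e1,e2,a [ 0.8  1.5 -9.4] M [-0.11  0.08 -0.1 ] w 0.0217
15.32 cmd h 0.014 act mm [ 2.56 -1.2  13.35] f e1,e2,a [ -0.6   1.9 -10. ] M [-0.19  0.14 -0.08] w 0.0218
[ 0.00260651 -0.00065192]
```

The snap shows: axial force rose to +4 N, then turned to −10 N as the balls drew it on. Next I'll push home against the spring.

```bash
python3 - <<'E'
from h import *
F=np.load("F0.npy"); off=np.array([.0026,-.0009])
for h in np.arange(.0125,.0015,-.001):
    f,e=go(h,off,.03,F,.1)
    if f[2]>26 or np.hypot(*f[:2])>15: break
    if np.hypot(*f[:2])>2.5: off=off+np.clip(f[:2]*.0002,-.0005,.0005)
print(off,h)
for n in("top","side"):
    im,d=ctrl.camera(n); cv2.imwrite(f"pics/{n}4.png",im); np.save(f"{n}4.npy",d)
a1=cv2.imread("pics/top4.png")[190:270,387:467]; b=cv2.imread("pics/side4.png")[130:210,370:450]
cv2.imwrite("pics/c6.png",cv2.resize(np.hstack([a1,b]),(800,400),interpolation=2))
E
```

```text
15.68 cmd h 0.0125 act mm [ 2.57 -1.09 12.41] f e1,e2,a [-0.1  1.3 -5.1] M [-0.09  0.39 -0.05] w 0.0214
16.02 cmd h 0.0115 act mm [ 2.53 -1.01 11.73] f e1,e2,a [ 0.7 -0.8  3.6] M [ 0.19  0.74 -0.1 ] w 0.0216
16.38 cmd h 0.0105 act mm [ 2.48 -0.92 10.6 ] f e1,e2,a [ 0.3 -0.8  4.8] M [ 0.18  0.81 -0.06] w 0.022
16.73 cmd h 0.0095 act mm [ 2.45 -0.93  9.51] f e1,e2,a [ 0.7 -1.9  7.3] M [ 0.25  0.88 -0.02] w 0.0216
17.07 cmd h 0.0085 act mm [ 2.47 -0.88  8.54] f e1,e2,a [ 0.  -2.   8.1] M [ 0.39  0.93 -0.04] w 0.0218
17.43 cmd h 0.0075 act mm [ 2.48 -0.9   7.58] f e1,e2,a [ 0.2 -1.8  8.6] M [0.38 0.93 0.  ] w 0.0222
17.77 cmd h 0.0065 act mm [ 2.46 -0.88  6.65] f e1,e2,a [ 0.3 -2.2 10.6] M [0.38 0.99 0.03] w 0.0217
18.12 cmd h 0.0055 act mm [ 2.51 -0.62  6.13] f e1,e2,a [ 0.5 -2.3 16. ] M [ 0.5   1.26 -0.04] w 0.0216
18.48 cmd h 0.0045 act mm [ 2.57 -0.37  5.99] f e1,e2,a [ 1.1 -5.4 27.6] M [0.69 1.71 0.05] w 0.0218
[ 0.0026 -0.0009] 0.004499999999999994
```

View pics/c6.png

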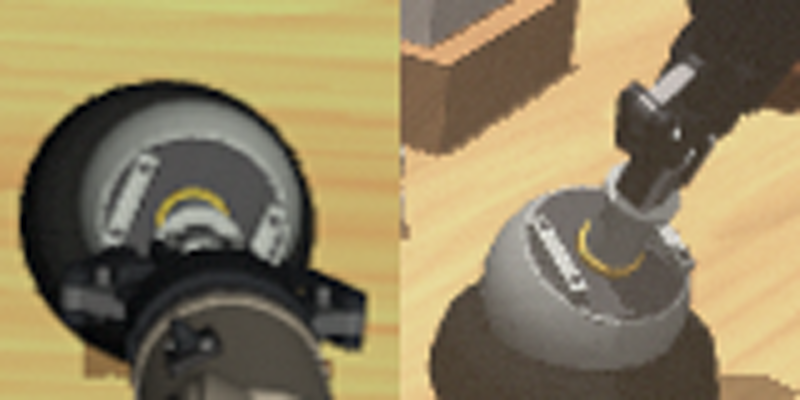

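The picture shows the coupler sleeve standing on the nipple's brass collar, with only the collar's rim visible at side about (431,157) and no gap. The force rises steeply at h = 6.0 mm, the seat height. I'll relieve the sideways load, settle, and check steadiness and squareness before handing in.

```bash
python3 - <<'E'
from h import *
F=np.load("F0.npy")
for o in(-.0014,-.0018):
    f,e=go(.0042,[.0026,o],.02,F,.4)
for _ in range(3):
    ctrl.pause(.4); s=ctrl.state(); R=Rn.from_quat(s["ee_rot"]).as_matrix()
    print(round(s["time_s"],2),((np.array(s["ft_force"])-F)@B).round(1),"h",((np.array(s["eef_pos"])-O)@a-M).round(5),"tilt deg",np.degrees(np.arccos(-R[:,2]@a)).round(2),"tilt xy",(np.degrees(-R[:,2]@B)).round(2)[:2])
d=np.load("side4.npy"); im=cv2.imread("pics/side4.png"); P=cloud("side",d)
# sleeve silhouette direction: centroid per height slice, in the side camera
L=(P-O)@B; r=np.hypot(L[...,0],L[...,1]); m=(d>0)&(r<.024)
for lo in(.012,.018,.024,.030,.036,.042): 
    q=L[m&(L[...,2]>lo)&(L[...,2]<lo+.006)]; print("slice",lo,len(q),(1e3*q.mean(0)).round(1)[:2] if len(q) else "")
E
```

```text
19.23 cmd h 0.0042 act mm [ 2.57 -0.44  5.95] f e1,e2,a [ 1.  -5.4 29.8] M [0.69 1.78 0.01] w 0.0219
19.88 cmd h 0.0042 act mm [ 2.55 -0.46  5.97] f e1,e2,a [ 1.  -3.5 29.1] M [ 0.63  1.64 -0.05] w 0.022
20.27 [-0.1 -3.9 28.7] h 0.00596 tilt deg 0.14 tilt xy [ 0.09 -0.1 ]
20.68 [ 1.1 -4.6 27.7] h 0.00597 tilt deg 0.14 tilt xy [ 0.09 -0.1 ]
21.07 [ 1.2 -4.5 29.1] h 0.00596 tilt deg 0.14 tilt xy [ 0.1 -0.1]
slice 0.012 17 [-7.7 -5. ]
slice 0.018 23 [-6.9 -7.9]
slice 0.024 18 [-9.1 -5. ]
slice 0.03 17 [-6.2 -9.2]
slice 0.036 15 [-9.5 -7.7]
slice 0.042 8 [ -9.1 -11.7]
```

```bash
python3 - <<'E'
from h import *
print(ctrl.close_job()); st("end")
E
```

```text
the job is handed in; nothing more can be done
None
the job is handed in; nothing more can be done
```

The coupler is snapped onto the nipple and was held pressed fully home when I handed the job in, at about 21 s of the 42 s allowed. I took the large coupler from the rear-left place in the tray and carried it to the nipple. I then pushed it down the nipple's 25° axis in steps, correcting sideways by the measured force.

**Checks that passed:**
- **Snap:** the axial force rose to about +4 N, then swung to −10 N as the balls drew the coupler on.
- **Home:** the spring force then rose from about 4 to 11 N. It stiffened sharply with the mouth at 6.0 mm, which is the collar height, and held steady at about 29 N for the last second or so. The side picture shows no gap at the collar.
- **Square:** the tool was 0.14° off the measured nipple axis, and the grip width did not change.

**Checks that disagreed or were weak:**
- The two cameras differed by about 4–5 mm in y. I relied on the side camera, which agreed with the gripper's own position.
- The nipple was about 2.5 mm to one side of my first estimate, and the sideways force brought the coupler onto it. About 4–5 N of sideways force remained at the end.
- My depth-slice check of the coupler's own tilt was too noisy to use.
- The snap force I saw, about 4 N, was lower than the 7 N stated. I only sampled it between steps.
- I took no last picture of the tray or the rest of the bench. The earlier pictures showed nothing out of place.

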